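# Empty used glass vials through the flap of a sharps bin

### The arm

A 6-joint arm with a two-finger parallel gripper is mounted at the origin on the work surface. World frame = base frame: x ahead of the robot, y to its left, z up, the work surface at z = 0. Lengths are in m, angles in rad, forces in N, time in s.
With the tool pointing down it reaches from about 0.25 to 0.775 m from the base axis. Payload 8.9 kg.
Tool frame: the origin (TCP) lies midway between the tips of the shut fingers; the grasp point (between the pads) lies grasp_offset behind it (grasp_offset is the distance from the TCP to the grasp point, in m); z points along the fingers, y is the line along which they close (so a half turn about z gives the same grasp; the last joint's range is limited). The gripper opens to 85 mm and grips with 20 to 120 N. Pads are 22 mm wide; open, the fingers measure 114 mm over their backs; the gripper's body (76 mm by 85 mm) begins 54 mm behind the grasp point. The pads swing forward as they close: fully open they stand 13 mm farther back than shut.
Start: joints at [-1.332, 0.291, -0.153, 1.127, 0, 1.431], TCP at [0.194, -0.488, 0.231] pointing down, gripper open.
Joint ranges: [-2.52, 2.52], [-0.91, 1.74], [-1.3, 1.37], [-1.96, 2.02], [-1.52, 1.47], [-3.14, 3.14]. Speed limits (rad/s): [2.22, 2.22, 2.79, 3.14, 3.14, 3.14].

### API

Orientations are given as a unit quaternion [w, x, y, z].
In Python, from workcell import * gives the robot as it stands.
- The arm moves only by the tool servo_tool, never from a script. Its argument "motion" is a list that holds one entry, the list of rows, each a list of 6 numbers: the shift along the tool's x, y, z in cm, then the turn, a rotation vector about the tool's x, y, z in degrees. In form: [[[tx, ty, tz, wx, wy, wz], ...]]. A call has 1 to 5 rows; each row shifts and turns the commanded pose from where the row before left it, along the tool's axes as they then stand; what a row does not reach is not made up. A row lasts 1/10 s, in which the tool goes at most 50 mm and 8.59 degrees, less where a joint would pass 70% of its speed; a pose out of reach is approached as far as the arm can. A call is refused whole if a number of a shift passes 5 or a number of a turn 8.59, either way. A call with a gripper value outside its range is refused whole. "jaw" is the closure, from 0 (fully open) to 1 (shut), set as the call begins (left out, the last holds). The fingers move at their own pace and stop on an object; "force" is the grip in N (left out, the last holds). Time passes only in rows, so rows that do not move let the fingers close. It gives the time, the measured TCP pose, the force, the opening and the grip force at its end, in the units of the state.
- get_state(): the state, without advancing time (a new reading comes with each control period).
- camera(name): name is "scene" or "side" or "wrist"; returns a dict with "image" (400x640x3 uint8, red, green, blue), "range_z" (400x640 float32, m along the optical axis (not along the pixel's ray), 0 where there is no reading), "fx", "fy", "cx", "cy" (pixels), "pose" (4x4, takes a point from camera to world coordinates); the wrist camera has in their place "T_tool_cam" (4x4, takes a point from camera to tool coordinates, whose origin is the TCP and whose axes are the flange's). Camera axes: x right, y down, z forward; pixel columns grow to the right and rows downward; lengths in m; the calibration is good to about 2 mm. The wrist camera is an equidistant fisheye: a pixel r from the principal point sees the ray r / f radians off the axis. A picture is of the moment at which its call begins: read the wrist's pose just before it.
- job_done(): hands the job in; it is judged then, once.
The state is a dict: "t": time; "qpos": joint angles; "joint_velocities": joint speeds; "joint_torque": joint torques, N m; "ee_pos": TCP position; "tool_rot": TCP orientation; "wrist_force": force on the tool from outside, world axes, zero at the start; "ft_torque": the same for the moment, N m; "gripper_width": opening from 0.0 (shut) to 1.0 (fully open); "finger_force": force on a finger pad.
Only numpy, scipy, OpenCV 4.12 (cv2) and the standard library are available. Lean on these libraries where they do the work, as an engineer would, in place of code of your own. Each camera call takes 0.05 s, during which the arm holds its last target. There are 200 camera calls.

### The job

Take the steel scoop that holds the two used glass vials by its handle, press the sharps bin's one-way flap open with the scoop's lip, and tip both vials through into the bin. Then take the scoop out so that the flap shuts, and set the empty scoop down upright on the bench. Leave the other, empty scoop where it is.

Things in the scene. Friction and masses are not known exactly. Their poses are not given: they have to be found in the camera images.
- scoop_grip (a point): Steel pouring scoop that holds the two vials, 180 g. Point: middle of its level black handle, a bar 14 mm thick (y), 20 mm high, from 70 mm behind to 55 mm ahead of this point along x; 45 mm above the bench when the scoop stands. +x points to the handle's end, -x to the pouring lip, z up. The flat floor, 60 mm wide, spans x -125 to -70 mm, underside at z -45 mm; back and side walls 45 mm high.
- scoop_lip (a point): Middle of that scoop's pouring lip, 60 mm wide, at x -181, z -22 mm from the grip point; same axes. A 60 mm long chute with 24 mm sides rises to it from the floor at 22 degrees. With the lip tipped down the vials begin to slide out at some 35 to 45 degrees of tilt; 60 degrees empties it surely.
- vial_a_mid (a point): Centre of the first used vial: an amber glass cylinder 12 mm in diameter, 32 mm long (along its x), with an aluminium cap, 12 g, lying loose on the floor of the scoop.
- vial_b_mid (a point): Centre of the second used vial, the same as the first and beside it.
- bin_mouth (a point): Sharps bin, translucent, fixed, 190 (x) by 160 (y) by 130 mm high. This is the centre of its mouth at the top of the white lid, 130 mm up; z up, +x away from the robot within 20 degrees. The mouth, 124 (x) by 114 mm (y), is filled flush by a grey flap hinged along the +x edge (61 mm out). A collar 12 mm high stands round the mouth on all sides but the hinge's.
- flap (a joint): Angle of the bin's flap: 0 shut and level; grows as its free edge (-x side of the mouth, 119 mm from the hinge) is pressed down into the bin, to 1.1 rad. A spring shuts it: pressed 80 mm from the hinge it starts to give at about 1 N and takes about 2.5 N at 0.6 rad. The vials' weight does not open it.
- spare_grip (a point): Grip point of the other scoop, of the same make and size but empty. Not needed.
Mind the look-alikes: they are no part of the job. Of the things that look like the part that bears bin_mouth, the larger one is meant.

How it is judged:
By the outcome, as a careful person would: the job done as asked, in the order asked, and still so for the second after the job is handed in, with the robot touching nothing.
It also fails if it takes over 67 s, if anything falls off the work surface, if the arm or the gripper's body presses on something with over 40 N, if the wrist force passes 120 N, or if a joint passes its speed limit or range.

## Working session

There is one attempt and no reset: what is moved stays moved. The work goes in short steps, Python scripts to look and compute and a tool call to move; the robot and the scene stay as the last step left them, time stands still between calls to the robot, and variables do not carry over. Pictures are saved under pics/ and viewed, at most 10 in all, crops included, and the job is handed in when it is done.

Besides the shell and the picture viewer there is one more tool, called after "Call:" as name(argument=value, ...) on one line, values as JSON. servo_tool: Moves the arm, as the interface text tells. Its arguments: {"type":"object","properties":{"motion":{"type":"array","items":{"type":"array","items":{"type":"array","items":{"type":"number"}}}},"jaw":{"type":"number"},"force":{"type":"number"}},"required":["motion"]}

```bash
ls; mkdir -p pics; python3 - <<'E'
from workcell import *
import numpy as np,cv2
s=get_state();print(s)
ims=[]
for n in("scene","side"):
    c=camera(n);np.savez(n+"0.npz",**c);ims.append(c["image"]);print(n,c["fx"],c["fy"],c["cx"],c["cy"],c["pose"].round(3).tolist())
    cv2.imwrite(f"pics/{n}0.png",c["image"][:,:,::-1])
E
```

```text
pics
{'t': 0.0, 'qpos': array([-1.33229064e+00,  2.91262487e-01, -1.54128505e-01,  1.12673368e+00,
       -2.65421824e-06,  1.43149609e+00]), 'joint_velocities': array([ 0.00181585,  0.00124272,  0.00203518, -0.00123775, -0.00075144,
       -0.00043036]), 'joint_torque': array([-2.09362392e-03, -5.37134278e+01,  3.31382382e+01,  1.55993085e-02,
       -3.81324180e-04, -1.37453048e-05]), 'ee_pos': array([ 0.19355739, -0.48752853,  0.23074076]), 'tool_rot': array([-6.63291820e-04,  9.82210612e-01,  1.87781447e-01, -3.42568359e-05]), 'wrist_force': array([0.63106171, 1.29953042, 0.82040291]), 'ft_torque': array([0.02457953, 0.01461061, 0.08137305]), 'finger_force': 0.0, 'gripper_width': 0.9945623542950714}
scene 365.5996279375837 365.5996279375837 318.16954146688533 201.34932655240158 [[0.108, 0.821, -0.561, 0.931], [0.994, -0.088, 0.063, -0.043], [0.002, -0.565, -0.825, 0.799], [0.0, 0.0, 0.0, 1.0]]
side 494.4697024391716 494.4697024391716 329.41847459195327 200.8477786124235 [[-0.976, -0.125, 0.181, 0.281], [-0.219, 0.63, -0.745, 0.823], [-0.021, -0.767, -0.642, 0.803], [0.0, 0.0, 0.0, 1.0]]
```

View pics/scene0.png

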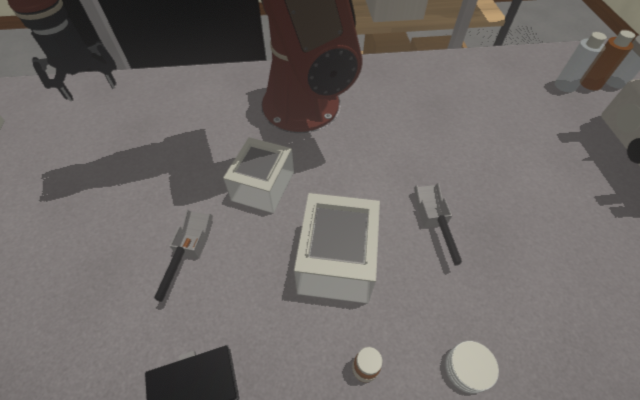

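View pics/side0.png

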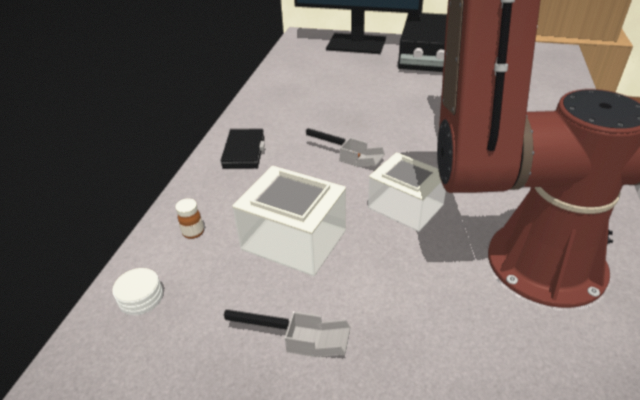

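Two scoops: one at scene (180,255) with an amber spot at (187,243), the other at (440,225), which looks empty. Two bins: the larger at (340,235), the smaller at (260,170). The targets are the left scoop and the larger bin. I'll measure them and confirm with a crop.

```bash
cat > h.py <<'E'
import numpy as np,cv2
def cloud(c):
    z=c["range_z"];v,u=np.mgrid[:400,:640]
    P=np.dstack([(u-c["cx"])/c["fx"]*z,(v-c["cy"])/c["fy"]*z,z]);T=c["pose"]
    W=P@T[:3,:3].T+T[:3,3];W[z==0]=np.nan;return W
def ray(c,uv,h):
    T=c["pose"];d=T[:3,:3]@np.array([(uv[0]-c["cx"])/c["fx"],(uv[1]-c["cy"])/c["fy"],1.]);o=T[:3,3]
    return o+d*(h-o[2])/d[2]
E
python3 - <<'E'
from h import *
big=[]
for n,boxH,boxB in(("scene",(150,240,190,302),(295,190,385,275)),("side",(303,127,345,147),(232,168,350,235))):
    c=dict(np.load(n+"0.npz"));W=cloud(c);im=c["image"].astype(int)
    def sub(b,m):
        M=np.zeros((400,640),bool);M[b[1]:b[3],b[0]:b[2]]=1;return M&m
    dark=im.max(2)<60
    M=sub(boxH,dark);k=W[M];k=k[~np.isnan(k[:,0])]
    print(n,"handle n",len(k),"z pct",np.percentile(k[:,2],[5,50,95]).round(4))
    t=k[k[:,2]>0.045];r=cv2.minAreaRect((t[:,:2]*1000).astype(np.float32));print(" 3D rect",r, cv2.boxPoints(r).round(1).tolist())
    # ray cast contour at top plane
    vs,us=np.nonzero(M);q=np.array([ray(c,(u,v),.052)[:2] for u,v in zip(us,vs)])*1000
    print(" ray rect",cv2.minAreaRect(q.astype(np.float32)))
    # bin
    for lo,hi in((.122,.136),(.1365,.150)):
        M=sub(boxB,(W[...,2]>lo)&(W[...,2]<hi));k=W[M];r=cv2.minAreaRect((k[:,:2]*1000).astype(np.float32));print(" lid",lo,len(k),r,np.median(k[:,2]).round(4))
    grey=sub(boxB,(im.max(2)<140)&(W[...,2]>.115)&(W[...,2]<.145))
    g=W[grey];r=cv2.minAreaRect((g[:,:2]*1000).astype(np.float32));print(" flap",len(g),r,np.median(g[:,2]),np.median(im[grey],0))
    # amber
    hsv=cv2.cvtColor(c["image"],cv2.COLOR_RGB2HSV);b=(165,205,215,255) if n=="scene" else (335,135,390,170)
    A=sub(b,(hsv[...,0]<16)&(hsv[...,1]>90));a=W[A];print(" amber",len(a),np.nanmedian(a,0).round(4))
    x0,y0=(140,130) if n=="scene" else (220,100)
    big.append(cv2.resize(c["image"][y0:y0+180,x0:x0+250],(790,569))[:, :, ::-1])
cv2.imwrite("pics/crop.png",np.vstack([cv2.resize(b,(416,300),interpolation=cv2.INTER_AREA) for b in big]))
for n,(x0,y0,w,h) in(("scene",(145,195,80,60)),):
    c=np.load(n+"0.npz");cv2.imwrite("pics/crop2.png",np.hstack([cv2.resize(c["image"][200:310,145:225],(400,550)),cv2.resize(c["image"][170:280,405:485],(400,550))])[:,:,::-1])
E
```

```text
scene handle n 457 z pct [0.0424 0.0535 0.0565]
 3D rect ((574.9591674804688, -329.3991394042969), (14.912273406982422, 122.22957611083984), 73.49386596679688) [[514.2000122070312, -319.20001220703125], [631.4000244140625, -353.8999938964844], [635.7000122070312, -339.6000061035156], [518.5, -304.8999938964844]]
 ray rect ((576.2075805664062, -328.2284240722656), (19.112327575683594, 125.7875747680664), 73.21863555908203)
 lid 0.122 5461 ((561.385498046875, 43.24339294433594), (160.1629180908203, 191.82017517089844), 76.13326263427734) 0.1298
 lid 0.1365 382 ((558.8500366210938, 43.78415298461914), (122.09007263183594, 129.06663513183594), 76.29525756835938) 0.1414
 flap 2879 ((573.731201171875, 29.150550842285156), (138.06246948242188, 159.55624389648438), 76.82575225830078) 0.12987337007566235 [109. 107. 104.]
 amber 36 [ 0.4812 -0.3124  0.0138]
side handle n 189 z pct [0.0417 0.0493 0.0566]
 3D rect ((567.0795288085938, -327.3620300292969), (13.113333702087402, 118.34931182861328), 71.99569702148438) [[508.79998779296875, -315.29998779296875], [621.2999877929688, -351.8999938964844], [625.4000244140625, -339.3999938964844], [512.7999877929688, -302.79998779296875]]
 ray rect ((569.8939819335938, -323.1336975097656), (23.71605682373047, 118.45175170898438), 72.55274963378906)
 lid 0.122 3980 ((557.2307739257812, 41.01457214355469), (165.7826690673828, 193.45494079589844), 76.89888000488281) 0.1305
 lid 0.1365 472 ((555.2230224609375, 41.90229415893555), (127.8213882446289, 129.45144653320312), 76.0477523803711) 0.1413
 flap 22 ((561.772705078125, 51.805267333984375), (50.63978958129883, 96.54268646240234), 77.60433197021484) 0.13093611182621573 [139. 137. 134.]
 amber 4 [ 0.4684 -0.3108  0.0114]
```

View pics/crop2.png

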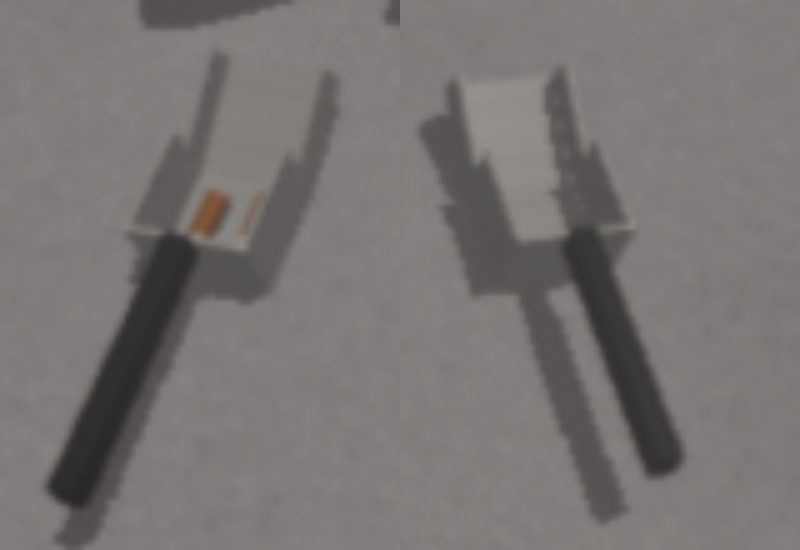

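The crop confirms it: the left scoop holds amber vials at crop (208,212), and the right one is empty. Of the two bins, the larger at (340,235) measures 160x192 mm at a height of 130 mm, which fits. Scoop yaw is about -17° and bin yaw about -14°. First I'll turn the wrist in place so tool x points along -x of the scoop.

Call:
servo_tool(motion=[[[0, 0, 0, 0, 0, -8.5], [0, 0, 0, 0, 0, -8.5], [0, 0, 0, 0, 0, -8.5], [0, 0, 0, 0, 0, -8.5], [0, 0, 0, 0, 0, -8.5]]])

```text
t: 0.6
ee_pos: [0.1936, -0.4877, 0.231]
tool_rot: [-0.0, 0.846, 0.534, 0.0]
wrist_force: [-0.9, -0.1, -0.5]
gripper_width: 1.001
finger_force: 0.0
```

Call:
servo_tool(motion=[[[0, 0, 0, 0, 0, -8.5], [0, 0, 0, 0, 0, -8.5], [0, 0, 0, 0, 0, -8.5], [0, 0, 0, 0, 0, -8.5], [0, 0, 0, 0, 0, -8.5]]])

```text
t: 1.1
ee_pos: [0.1936, -0.4877, 0.231]
tool_rot: [-0.0, 0.595, 0.804, 0.0]
wrist_force: [-0.1, 1.1, -0.0]
gripper_width: 1.001
finger_force: 0.0
```

Call:
servo_tool(motion=[[[0, 0, 0, 0, 0, -8.5], [0, 0, 0, 0, 0, -8.5], [0, 0, 0, 0, 0, -8.5], [0, 0, 0, 0, 0, -8.5], [0, 0, 0, 0, 0, -8.5]]])

```text
t: 1.6
ee_pos: [0.1936, -0.4877, 0.2309]
tool_rot: [-0.0, 0.263, 0.965, 0.0]
wrist_force: [0.5, 0.6, -0.6]
gripper_width: 0.999
finger_force: 0.0
```

Call:
servo_tool(motion=[[[0, 0, 0, 0, 0, -8.5], [0, 0, 0, 0, 0, -5.4], [0, 0, 0, 0, 0, 0], [0, 0, 0, 0, 0, 0]]])

```text
t: 2.0
ee_pos: [0.1936, -0.4878, 0.2311]
tool_rot: [-0.0, 0.149, 0.989, 0.0]
wrist_force: [0.3, 0.2, 0.3]
gripper_width: 0.998
finger_force: 0.0
```

```bash
cat >> h.py <<'E'
from scipy.spatial.transform import Rotation as Rn
def tf(s):
    q=s["tool_rot"];return np.array(s["ee_pos"]),Rn.from_quat([q[1],q[2],q[3],q[0]])
E
python3 - <<'E'
from workcell import *
from h import *
s=get_state();p,R=tf(s)
try: print(grasp_offset)
except Exception as e: print(e)
print(s["t"],s["qpos"].round(3),p.round(4),R.as_matrix().round(3).tolist())
d=np.array([np.cos(np.radians(-17)),np.sin(np.radians(-17)),0])
tgt=np.array([.580,-.331,.16])-.03*d
print(tgt,"shift cm",(R.inv().apply(tgt-p)*100).round(2))
E
```

```text
0.0187
2.0 [-1.332  0.291 -0.154  1.127 -0.    -1.033] [ 0.1936 -0.4878  0.2311] [[-0.956, 0.294, -0.0], [0.294, 0.956, 0.0], [0.0, 0.0, -1.0]]
[ 0.55131086 -0.32222885  0.16      ] shift cm [-29.31  26.35   7.11]
```

Call:
servo_tool(motion=[[[-2.93, 2.64, 0.4, 0, 0, 0], [-2.93, 2.64, 0.4, 0, 0, 0], [-2.93, 2.64, 0.4, 0, 0, 0], [-2.93, 2.64, 0.4, 0, 0, 0], [-2.93, 2.64, 0.4, 0, 0, 0]]])

```text
t: 2.5
ee_pos: [0.3736, -0.4036, 0.2111]
tool_rot: [-0.0, 0.149, 0.989, -0.0]
wrist_force: [0.4, -0.7, 0.3]
gripper_width: 0.999
finger_force: 0.0
```

Call:
servo_tool(motion=[[[-2.93, 2.64, 0.4, 0, 0, 0], [-2.93, 2.64, 0.4, 0, 0, 0], [-2.93, 2.64, 0.4, 0, 0, 0], [-2.93, 2.64, 0.4, 0, 0, 0], [-2.93, 2.64, 0.4, 0, 0, 0]]])

```text
t: 3.0
ee_pos: [0.5523, -0.3199, 0.191]
tool_rot: [-0.0, 0.149, 0.989, -0.0]
wrist_force: [-0.6, -1.0, -0.1]
gripper_width: 0.998
finger_force: 0.0
```

Call:
servo_tool(motion=[[[0, 0, 0, 0, 0, 0], [0, 0, 0, 0, 0, 0]]])

```text
t: 3.2
ee_pos: [0.5512, -0.3202, 0.1907]
tool_rot: [-0.001, 0.148, 0.989, 0.0]
wrist_force: [-0.2, 0.3, 0.5]
gripper_width: 0.997
finger_force: 0.0
```

```bash
python3 - <<'E'
from workcell import *
from h import *
s=get_state();p,R=tf(s);c=camera("wrist")
print(s["t"],s["qpos"].round(3),p.round(4),R.as_matrix().round(3).tolist(),c["T_tool_cam"].round(3).tolist(),c["fx"])
np.savez("w1.npz",p=p,R=R.as_matrix(),**c);cv2.imwrite("pics/w1.png",c["image"][:,:,::-1])
# handle: dark pixels -> points by range
v,u=np.mgrid[:400,:640];x=(u-c["cx"])/c["fx"];y=(v-c["cy"])/c["fy"];th=np.hypot(x,y);k=np.tan(np.minimum(th,1.4))/np.maximum(th,1e-9)
z=c["range_z"];P=np.dstack([x*k*z,y*k*z,z]);T=c["T_tool_cam"];W=(P@T[:3,:3].T+T[:3,3])@R.as_matrix().T+p
m=(z>0)&(c["image"].max(2)<60)&(W[...,2]>.046)&(W[...,2]<.065)&(np.hypot(W[...,0]-.57,W[...,1]+.33)<.1)
t=W[m];print(len(t),np.median(t[:,2]),cv2.minAreaRect((t[:,:2]*1000).astype(np.float32)))
E
```

```text
3.2 [-0.641  0.53   0.107  1.149 -0.    -0.345] [ 0.5512 -0.3202  0.1907] [[-0.956, 0.292, -0.001], [0.292, 0.956, 0.0], [0.001, 0.0, -1.0]] [[0.001, -0.952, -0.306, 0.079], [1.0, 0.001, -0.001, -0.0], [0.001, -0.306, 0.952, -0.141], [0.0, 0.0, 0.0, 1.0]] 309.70691628693146
275 0.053111585062912026 ((568.2109375, -331.7794494628906), (11.652307510375977, 120.2408676147461), 72.25656127929688)
```

View pics/w1.png

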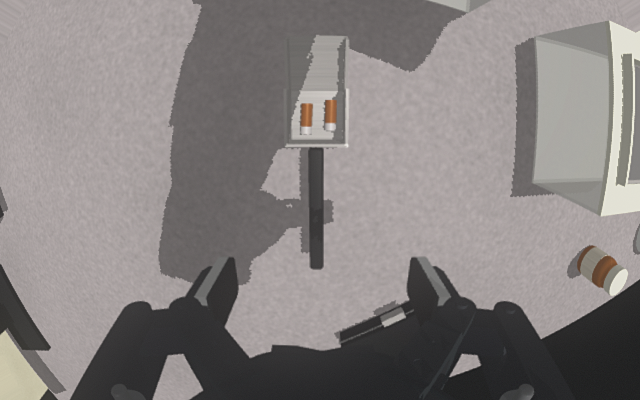

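The wrist view shows both vials, at (306,118) and (330,115), and the handle running straight along tool x at column 316. It sits a few mm to the -y side. I'll descend and grip.

Call:
servo_tool(motion=[[[0, -0.4, 3, 0, 0, -0.5], [0, 0, 3, 0, 0, 0], [0, 0, 3, 0, 0, 0], [0, 0, 3, 0, 0, 0], [0, 0, 2.5, 0, 0, 0]]])

```text
t: 3.75
ee_pos: [0.5482, -0.3255, 0.0452]
tool_rot: [-0.0, 0.145, 0.989, 0.0]
wrist_force: [0.6, 0.4, 0.3]
gripper_width: 0.999
finger_force: 0.0
```

Call:
servo_tool(motion=[[[0, 0, 1.2, 0, 0, 0], [0, 0, 0.7, 0, 0, 0], [0, 0, 0, 0, 0, 0], [0, 0, 0, 0, 0, 0]]])

```text
t: 4.15
ee_pos: [0.5502, -0.3254, 0.0285]
tool_rot: [0.001, 0.143, 0.99, -0.0]
wrist_force: [-0.3, 0.2, 0.7]
gripper_width: 1.002
finger_force: 0.0
```

Call:
servo_tool(motion=[[[0, 0, 0, 0, 0, 0], [0, 0, 0, 0, 0, 0], [0, 0, 0, 0, 0, 0], [0, 0, 0, 0, 0, 0], [0, 0, 0, 0, 0, 0]]], jaw=0.6, force=80)

```text
t: 4.65
ee_pos: [0.5498, -0.3247, 0.0274]
tool_rot: [0.0, 0.143, 0.99, -0.0]
wrist_force: [-0.4, -1.1, 0.7]
gripper_width: 0.4
finger_force: 0.0
```

Call:
servo_tool(motion=[[[0, 0, 0, 0, 0, 0], [0, 0, 0, 0, 0, 0], [0, 0, 0, 0, 0, 0], [0, 0, 0, 0, 0, 0], [0, 0, 0, 0, 0, 0]]], jaw=1)

```text
t: 5.15
ee_pos: [0.5497, -0.3248, 0.0274]
tool_rot: [0.0, 0.143, 0.99, -0.0]
wrist_force: [-1.1, -0.1, 2.8]
gripper_width: 0.149
finger_force: 78.0
```

Call:
servo_tool(motion=[[[0, 0, 0, 0, 0, 0], [0, 0, 0, 0, 0, 0], [0, 0, 0, 0, 0, 0], [0, 0, 0, 0, 0, 0]]])

```text
t: 5.55
ee_pos: [0.5498, -0.3248, 0.0274]
tool_rot: [0.0, 0.143, 0.99, -0.0]
wrist_force: [-0.8, -0.3, 3.0]
gripper_width: 0.148
finger_force: 78.1
```

Call:
servo_tool(motion=[[[0, 0, -0.5, 0, 0, 0], [0, 0, -1, 0, 0, 0], [0, 0, -1.5, 0, 0, 0], [0, 0, -2, 0, 0, 0], [0, 0, -2, 0, 0, 0]]])

```text
t: 6.05
ee_pos: [0.5497, -0.3245, 0.0984]
tool_rot: [-0.0, 0.143, 0.99, 0.0]
wrist_force: [-0.4, -0.8, -1.2]
gripper_width: 0.144
finger_force: 78.0
```

Call:
servo_tool(motion=[[[0, 0, -2.5, 0, 0, 0], [0, 0, -2.5, 0, 0, 0], [0, 0, -2.5, 0, 0, 0], [0, 0, -2.5, 0, 0, 0], [0, 0, -2, 0, 0, 0]]])

```text
t: 6.55
ee_pos: [0.55, -0.3247, 0.2196]
tool_rot: [0.001, 0.143, 0.99, -0.0]
wrist_force: [0.8, -1.3, -1.8]
gripper_width: 0.149
finger_force: 78.0
```

Call:
servo_tool(motion=[[[0, 0, -2, 0, 0, 0], [0, 0, -1.5, 0, 0, 0], [0, 0, -1, 0, 0, 0], [0, 0, -0.5, 0, 0, 0], [0, 0, 0, 0, 0, 0]]])

```text
t: 7.05
ee_pos: [0.5499, -0.3248, 0.2677]
tool_rot: [0.0, 0.143, 0.99, -0.0]
wrist_force: [-0.3, 0.6, -2.2]
gripper_width: 0.152
finger_force: 78.0
```

```bash
python3 - <<'E'
from workcell import *
from h import *
s=get_state();p,R=tf(s);c=camera("wrist")
print(s["t"],s["qpos"].round(3),p.round(4),s["wrist_force"],s["ft_torque"],R.as_matrix().round(3).tolist())
np.savez("w2.npz",p=p,R=R.as_matrix(),**c);cv2.imwrite("pics/w2.png",c["image"][:,:,::-1])
v,u=np.mgrid[:400,:640];x=(u-c["cx"])/c["fx"];y=(v-c["cy"])/c["fy"];th=np.hypot(x,y);k=np.tan(np.minimum(th,1.4))/np.maximum(th,1e-9)
z=c["range_z"];P=np.dstack([x*k*z,y*k*z,z]);T=c["T_tool_cam"];Q=P@T[:3,:3].T+T[:3,3]
m=(z>0)&(Q[...,0]>.02)&(Q[...,0]<.2)&(abs(Q[...,1])<.05)&(Q[...,2]<.07)&(Q[...,2]>-.02)
t=Q[m]*1000;print(len(t),t.min(0),t.max(0))
for a in range(20,180,10):
    w=t[(t[:,0]>=a)&(t[:,0]<a+10)]
    if len(w):print(a,len(w),"y",np.percentile(w[:,1],[2,98]).round(1),"z",np.percentile(w[:,2],[2,50,98]).round(1))
E
```

```text
7.05 [-0.648  0.503  0.263  1.33   0.    -0.361] [ 0.5499 -0.3248  0.2677] [-0.32699969  0.57746569 -2.23060638] [ 0.00443004 -0.13396368  0.01280628] [[-0.959, 0.283, 0.001], [0.283, 0.959, -0.0], [-0.001, -0.0, -1.0]]
28269 [ 37.33273466 -30.97862003 -19.99690786] [134.05633398  30.1327362   28.68089031]
30 37 y [-27.2   6.8] z [-19.7 -16.4  -9.8]
40 5042 y [-28.   27.7] z [-16.8  -0.1  27.1]
50 2725 y [-29.2  28.5] z [-16.3  16.1  27.3]
60 2889 y [-29.3  28.7] z [-16.4  15.5  27.3]
70 2960 y [-29.3  28.6] z [-16.3  15.8  27.4]
80 2875 y [-29.3  28.8] z [-16.2  25.3  27.5]
90 2709 y [-29.2  28.5] z [-16.   25.4  27.6]
100 2646 y [-29.2  28.6] z [-1.6 21.7 24.9]
110 2769 y [-29.2  28.5] z [-5.6 17.7 20.8]
120 2790 y [-29.1  28.2] z [-8.8 13.8 17. ]
130 827 y [-27.3  26.5] z [ 6.9 11.6 13.4]
```

View pics/w2.png

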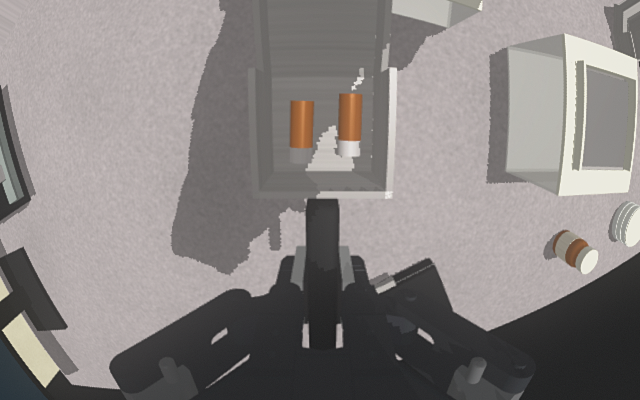

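Both vials are in the scoop, at (302,130) and (350,125). The grip is level and centred. From the depth, the lip is at tool (153, 0, 5) mm. Next I'll plan the transport and the pressing path.

```bash
cat > plan.py <<'E'
from h import *
m=np.array([.558,.043,.130]);yb=np.radians(-14)
ex=np.array([np.cos(yb),np.sin(yb),0]);ey=np.array([-ex[1],ex[0],0]);ez=np.array([0,0,1.])
hinge=m+.061*ex
pts=dict(L=(.153,0,.005),C1=(.097,0,.028),C2=(.042,0,.028))
def pose(th,lx,lz):
    th=np.radians(th);c,s=np.cos(th),np.sin(th)
    X=-c*ex-s*ez;Z=s*ex-c*ez;M=np.column_stack([X,ey,Z])
    L=hinge+lx*ex+lz*ez
    return L-M@np.array(pts["L"]),Rn.from_matrix(M)
def rows(p,R,q,S,n):
    W=(R.inv()*S).as_rotvec();out=[]
    for i in range(n):
        R1=R*Rn.from_rotvec(W*(i+1)/n);R0=R*Rn.from_rotvec(W*i/n)
        out.append(np.r_[R0.inv().apply((q-p)/n)*100,np.degrees(W/n)].round(2).tolist())
    return out
def info(p,R):
    r={}
    for k,v in pts.items():
        w=p+R.apply(v)-hinge;r[k]=(round(w@ex*1000),round(w[2]*1000),round(np.degrees(np.arctan2(-w[2],-(w@ex))),1))
    g=R.apply([0,0,-.0187-.054])+p
    b=[g+R.apply([a*.0425,0,0]) for a in(-1,1)]
    r["body"]=[(round((x-hinge)@ex*1000),round((x-hinge)[2]*1000)) for x in b];return r
E
python3 - <<'E'
from workcell import *
from plan import *
s=get_state();p,R=tf(s)
W=[(0,-.103,.138),(30,-.103,.03),(33,-.103,-.005),(38,-.101,-.025),(50,-.097,-.050),(62,-.093,-.066),(70,-.092,-.068)]
N=[25,10,5,5,5,5,5]
for w,n in zip(W,N):
    q,S=pose(*w);rr=rows(p,R,q,S,n);print(w,q.round(3),info(q,S));print("   ",rr[0],rr[n//2],rr[-1]);p,R=q,S
E
```

```text
(0, -0.103, 0.138) [0.666 0.016 0.273] {'L': (-103, 138, np.float64(-53.3)), 'C1': (-47, 115, np.float64(-67.8)), 'C2': (8, 115, np.float64(-94.0)), 'body': [(92, 216), (7, 216)]}
    [-0.06, 1.44, -0.02, 0.0, -0.0, -0.1] [-0.09, 1.44, -0.02, 0.0, -0.0, -0.1] [-0.12, 1.44, -0.02, 0.0, -0.0, -0.1]
(30, -0.103, 0.03) [0.643 0.022 0.241] {'L': (-103, 30, np.float64(-16.2)), 'C1': (-43, 38, np.float64(-41.5)), 'C2': (5, 66, np.float64(-94.0)), 'body': [(27, 195), (-46, 153)]}
    [0.23, 0.0, 0.32, -0.0, -3.0, -0.0] [0.31, 0.0, 0.25, -0.0, -3.0, -0.0] [0.35, 0.0, 0.18, -0.0, -3.0, -0.0]
(33, -0.103, -0.005) [0.639 0.023 0.213] {'L': (-103, -5, np.float64(2.8)), 'C1': (-44, 6, np.float64(-8.1)), 'C2': (3, 36, np.float64(-94.1)), 'body': [(19, 167), (-53, 120)]}
    [0.36, -0.0, 0.45, 0.0, -0.6, 0.0] [0.37, -0.0, 0.44, 0.0, -0.6, 0.0] [0.38, -0.0, 0.43, 0.0, -0.6, 0.0]
(38, -0.101, -0.025) [0.633 0.024 0.203] {'L': (-101, -25, np.float64(13.9)), 'C1': (-43, -9, np.float64(11.4)), 'C2': (1, 25, np.float64(-91.4)), 'body': [(5, 157), (-62, 104)]}
    [0.2, 0.0, 0.09, 0.0, -1.0, 0.0] [0.21, 0.
[... 242 characters left out ...]
 [0.33, -0.0, -0.19, -0.0, -2.4, 0.0] [0.32, -0.0, -0.22, -0.0, -2.4, 0.0] [0.3, -0.0, -0.24, -0.0, -2.4, 0.0]
(62, -0.093, -0.066) [0.592 0.034 0.201] {'L': (-93, -66, np.float64(35.4)), 'C1': (-46, -27, np.float64(30.5)), 'C2': (-21, 21, np.float64(-45.9)), 'body': [(-70, 143), (-110, 68)]}
    [0.28, -0.0, -0.37, 0.0, -2.4, 0.0] [0.25, -0.0, -0.39, 0.0, -2.4, 0.0] [0.22, -0.0, -0.41, 0.0, -2.4, 0.0]
(70, -0.092, -0.068) [0.574 0.039 0.207] {'L': (-92, -68, np.float64(36.5)), 'C1': (-51, -23, np.float64(24.4)), 'C2': (-32, 28, np.float64(-41.3)), 'body': [(-98, 142), (-127, 62)]}
    [0.07, 0.0, -0.39, 0.0, -1.6, -0.0] [0.05, 0.0, -0.39, 0.0, -1.6, -0.0] [0.03, 0.0, -0.39, 0.0, -1.6, -0.0]
```

Call:
servo_tool(motion=[[[-0.05, 0.6, 0, 0, 0, 0], [-0.1, 1.2, 0, 0, 0, -0.1], [-0.1, 1.8, 0, 0, 0, -0.1], [-0.1, 2, -0.05, 0, 0, -0.15], [-0.1, 2, -0.05, 0, 0, -0.15]]])

```text
t: 7.6
ee_pos: [0.5759, -0.2508, 0.2681]
tool_rot: [-0.0, 0.138, 0.99, 0.0]
wrist_force: [0.7, -0.3, -1.5]
gripper_width: 0.149
finger_force: 78.0
```

Call:
servo_tool(motion=[[[-0.12, 2, -0.05, 0, 0, -0.15], [-0.12, 2, -0.05, 0, 0, -0.15], [-0.12, 2, -0.05, 0, 0, -0.15], [-0.12, 2, -0.05, 0, 0, -0.15], [-0.12, 2, -0.05, 0, 0, -0.15]]])

```text
t: 8.1
ee_pos: [0.6084, -0.1558, 0.2707]
tool_rot: [-0.0, 0.132, 0.991, 0.0]
wrist_force: [-0.4, -0.1, -1.7]
gripper_width: 0.147
finger_force: 78.0
```

Call:
servo_tool(motion=[[[-0.12, 2, -0.05, 0, 0, -0.15], [-0.12, 2, -0.05, 0, 0, -0.15], [-0.12, 2, 0, 0, 0, -0.15], [-0.12, 2, 0, 0, 0, -0.15], [-0.12, 2, 0, 0, 0, -0.15]]])

```text
t: 8.6
ee_pos: [0.6397, -0.0607, 0.2717]
tool_rot: [-0.0, 0.125, 0.992, 0.0]
wrist_force: [0.3, -0.7, -1.1]
gripper_width: 0.148
finger_force: 78.0
```

Call:
servo_tool(motion=[[[-0.14, 2, 0, 0, 0, -0.1], [-0.14, 2, 0, 0, 0, -0.1], [-0.14, 2, 0, 0, 0, -0.1], [-0.12, 1.6, 0, 0, 0, -0.1], [-0.06, 0.8, 0, 0, 0, 0]]])

```text
t: 9.1
ee_pos: [0.6663, 0.0191, 0.2716]
tool_rot: [-0.0, 0.121, 0.993, 0.0]
wrist_force: [0.1, 1.0, -3.0]
gripper_width: 0.144
finger_force: 78.1
```

Call:
servo_tool(motion=[[[0.2, 0, 0.3, 0, -1.5, 0], [0.25, 0, 0.3, 0, -3, 0], [0.25, 0, 0.3, 0, -3, 0], [0.3, 0, 0.3, 0, -3, 0], [0.3, 0, 0.25, 0, -3, 0]]])

```text
t: 9.6
ee_pos: [0.6543, 0.0196, 0.2561]
tool_rot: [0.118, 0.122, 0.985, -0.015]
wrist_force: [0.6, 0.7, -1.4]
gripper_width: 0.152
finger_force: 78.1
```

Call:
servo_tool(motion=[[[0.3, 0, 0.25, 0, -3, 0], [0.3, 0, 0.25, 0, -3, 0], [0.3, 0, 0.25, 0, -3, 0], [0.3, 0, 0.2, 0, -2.5, 0], [0, 0, 0, 0, 0, 0]]])

```text
t: 10.1
ee_pos: [0.6443, 0.0221, 0.2423]
tool_rot: [0.214, 0.119, 0.969, -0.027]
wrist_force: [-0.2, -0.6, -2.0]
gripper_width: 0.15
finger_force: 78.1
```

```bash
python3 - <<'E'
from workcell import *
from plan import *
s=get_state();p,R=tf(s)
print(s["t"],s["qpos"].round(3),p.round(4),s["wrist_force"].round(2),info(p,R))
M=R.as_matrix();print("tilt",np.degrees(np.arcsin(-M[2,0])),"yaw",np.degrees(np.arctan2(-M[1,0],-M[0,0])),"lateral mm",((p-m)@ey*1000).round(1))
a=camera("scene")["image"];c=camera("side");np.savez("side3.npz",**c);b=c["image"]
cv2.imwrite("pics/o3.png",np.vstack([a[100:400,200:500],b[80:380,150:450]])[:,:,::-1])
E
```

```text
10.1 [-0.035  0.2   -0.356  0.589 -0.088  0.191] [0.6443 0.0221 0.2423] [-0.17 -0.58 -2.02] {'L': (-109, 43, np.float64(-21.7)), 'C1': (-48, 46, np.float64(-43.6)), 'C2': (1, 69, np.float64(-91.2)), 'body': [(36, 196), (-41, 160)]}
tilt 24.891077143335743 yaw -14.020623409945745 lateral mm 0.6
```

View pics/o3.png

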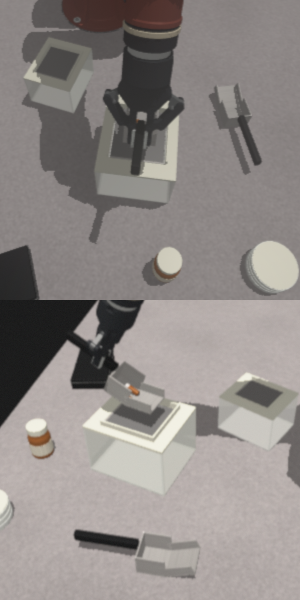

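The scoop is centred over the larger bin with the vials in it, at side crop (133,390), and the tilt is 25°. Now I'll press the flap.

Call:
servo_tool(motion=[[[0.24, 0, 0.3, 0, -1, 0], [0.24, 0, 0.3, 0, -1, 0], [0.24, 0, 0.29, 0, -1, 0], [0.24, 0, 0.29, 0, -1, 0], [0.24, 0, 0.29, 0, -1, 0]]])

```text
t: 10.7
ee_pos: [0.6436, 0.0223, 0.2253]
tool_rot: [0.257, 0.118, 0.959, -0.032]
wrist_force: [-0.6, -0.3, -2.0]
gripper_width: 0.145
finger_force: 78.1
```

Call:
servo_tool(motion=[[[0.23, 0, 0.28, 0, -1, 0], [0.23, 0, 0.28, 0, -1, 0], [0.23, 0, 0.28, 0, -1, 0]]])

```text
t: 11.0
ee_pos: [0.6421, 0.0228, 0.2145]
tool_rot: [0.282, 0.117, 0.952, -0.035]
wrist_force: [-0.3, 0.0, -1.4]
gripper_width: 0.151
finger_force: 78.1
```

Call:
servo_tool(motion=[[[0.2, 0, 0.09, 0, -1, 0], [0.2, 0, 0.09, 0, -1, 0], [0.21, 0, 0.08, 0, -1, 0], [0.21, 0, 0.08, 0, -1, 0], [0.21, 0, 0.08, 0, -1, 0]]])

```text
t: 11.5
ee_pos: [0.6365, 0.0242, 0.2054]
tool_rot: [0.323, 0.116, 0.938, -0.04]
wrist_force: [-0.3, -0.8, -1.1]
gripper_width: 0.149
finger_force: 78.3
```

```bash
python3 - <<'E'
from workcell import *
from plan import *
s=get_state();p,R=tf(s)
print(s["t"],s["qpos"].round(3),p.round(4),s["wrist_force"].round(2),s["ft_torque"].round(3),info(p,R))
M=R.as_matrix();print("tilt",np.degrees(np.arcsin(-M[2,0])),"lateral mm",((p-m)@ey*1000).round(1))
for w,n in zip([(50,-.097,-.050),(62,-.093,-.066),(70,-.092,-.068)],[5,5,4]):
    q,S=pose(*w);rr=rows(p,R,q,S,n);print("   ",rr[0],rr[-1]);p,R=q,S
E
```

```text
11.5 [-0.     0.135 -0.706  0.081 -0.15   0.195] [0.6365 0.0242 0.2054] [-0.3  -0.76 -1.09] [0.13  0.671 0.014] {'L': (-98, -23, np.float64(13.1)), 'C1': (-39, -6, np.float64(9.2)), 'C2': (4, 27, np.float64(-98.0)), 'body': [(8, 159), (-59, 106)]}
tilt 38.04259362121852 lateral mm 0.7
    [0.41, -0.02, -0.19, -0.01, -2.39, -0.01] [0.37, -0.02, -0.26, -0.01, -2.39, -0.01]
    [0.28, -0.0, -0.37, 0.0, -2.4, 0.0] [0.22, -0.0, -0.41, 0.0, -2.4, 0.0]
    [0.09, 0.0, -0.49, 0.0, -2.0, -0.0] [0.04, 0.0, -0.49, 0.0, -2.0, -0.0]
```

Call:
servo_tool(motion=[[[0.41, 0, -0.19, 0, -2.4, 0], [0.4, 0, -0.2, 0, -2.4, 0], [0.39, 0, -0.22, 0, -2.4, 0], [0.38, 0, -0.24, 0, -2.4, 0], [0.37, 0, -0.26, 0, -2.4, 0]]])

```text
t: 12.0
ee_pos: [0.6154, 0.0296, 0.2007]
tool_rot: [0.421, 0.111, 0.899, -0.052]
wrist_force: [0.8, -0.1, -0.6]
gripper_width: 0.145
finger_force: 78.3
```

Call:
servo_tool(motion=[[[0.28, 0, -0.37, 0, -2.4, 0], [0.27, 0, -0.38, 0, -2.4, 0], [0.25, 0, -0.39, 0, -2.4, 0], [0.23, 0, -0.4, 0, -2.4, 0], [0.22, 0, -0.41, 0, -2.4, 0]]])

```text
t: 12.5
ee_pos: [0.5932, 0.0354, 0.2017]
tool_rot: [0.513, 0.105, 0.85, -0.063]
wrist_force: [-0.1, -0.7, -1.5]
gripper_width: 0.146
finger_force: 78.4
```

Call:
servo_tool(motion=[[[0, 0, 0, 0, 0, 0], [0, 0, 0, 0, 0, 0], [0, 0, 0, 0, 0, 0]]])

```text
t: 12.8
ee_pos: [0.5924, 0.0354, 0.2008]
tool_rot: [0.511, 0.105, 0.851, -0.063]
wrist_force: [-1.8, 1.1, -0.7]
gripper_width: 0.15
finger_force: 78.5
```

```bash
python3 - <<'E'
from workcell import *
from plan import *
s=get_state();p,R=tf(s)
print(s["t"],s["qpos"].round(3),p.round(4),s["wrist_force"].round(2),s["ft_torque"].round(3),info(p,R))
M=R.as_matrix();print("tilt",np.degrees(np.arcsin(-M[2,0])),"lateral mm",((p-m)@ey*1000).round(1))
for w,n in zip([(70,-.092,-.068),(76,-.09,-.07)],[4,4]):
    q,S=pose(*w);rr=rows(p,R,q,S,n);print("   ",rr[0],rr[-1]);p,R=q,S
w=camera("wrist")["image"];b=camera("side")["image"]
cv2.imwrite("pics/o4.png",np.hstack([w[0:400,120:520],cv2.resize(b[130:330,200:400],(400,400))])[:,:,::-1])
E
```

```text
12.8 [ 0.1    0.255 -1.234 -0.974 -0.303  0.168] [0.5924 0.0354 0.2008] [-1.78  1.09 -0.74] [0.419 1.403 0.021] {'L': (-93, -67, np.float64(35.5)), 'C1': (-47, -28, np.float64(30.9)), 'C2': (-21, 21, np.float64(-44.8)), 'body': [(-70, 143), (-110, 68)]}
tilt 61.956623505045194 lateral mm 0.9
    [0.07, -0.02, -0.49, -0.01, -2.01, -0.01] [0.02, -0.02, -0.49, -0.01, -2.01, -0.01]
    [0.06, 0.0, -0.34, 0.0, -1.5, 0.0] [0.04, 0.0, -0.34, 0.0, -1.5, 0.0]
```

View pics/o4.png

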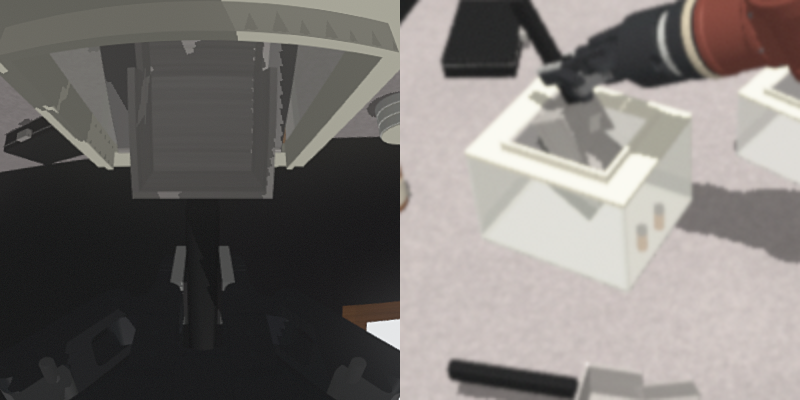

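The side crop shows both vials inside the bin at (642,238) and (659,216), and the wrist view shows the scoop empty. I'll withdraw along the same path.

```bash
python3 - <<'E'
from plan import *
from workcell import *
s=get_state();p,R=tf(s)
for w,n in zip([(50,-.097,-.048),(36,-.102,-.018),(26,-.108,.045),(0,-.103,.15)],[4,4,5,5]):
    q,S=pose(*w);rr=rows(p,R,q,S,n);print(w);[print("   ",r) for r in rr];p,R=q,S
E
```

```text
(50, -0.097, -0.048)
    [-0.3, -0.02, 0.5, -0.01, 3.01, -0.01]
    [-0.33, -0.02, 0.49, -0.01, 3.01, -0.01]
    [-0.35, -0.02, 0.47, -0.01, 3.01, -0.01]
    [-0.37, -0.02, 0.45, -0.01, 3.01, -0.01]
(36, -0.102, -0.018)
    [-0.41, -0.0, 0.35, -0.0, 3.5, 0.0]
    [-0.43, -0.0, 0.33, -0.0, 3.5, 0.0]
    [-0.45, -0.0, 0.3, -0.0, 3.5, 0.0]
    [-0.47, -0.0, 0.27, -0.0, 3.5, 0.0]
(26, -0.108, 0.045)
    [-0.61, -0.0, -0.56, 0.0, 2.0, 0.0]
    [-0.59, -0.0, -0.58, 0.0, 2.0, 0.0]
    [-0.57, 0.0, -0.6, 0.0, 2.0, 0.0]
    [-0.55, 0.0, -0.62, 0.0, 2.0, 0.0]
    [-0.53, -0.0, -0.64, 0.0, 2.0, 0.0]
(0, -0.103, 0.15)
    [-0.74, -0.0, -0.49, 0.0, 5.2, 0.0]
    [-0.7, -0.0, -0.56, 0.0, 5.2, 0.0]
    [-0.64, -0.0, -0.62, 0.0, 5.2, 0.0]
    [-0.58, -0.0, -0.67, 0.0, 5.2, 0.0]
    [-0.52, -0.0, -0.72, 0.0, 5.2, 0.0]
```

Call:
servo_tool(motion=[[[-0.3, 0, 0.5, 0, 3, 0], [-0.33, 0, 0.49, 0, 3, 0], [-0.35, 0, 0.47, 0, 3, 0], [-0.37, 0, 0.45, 0, 3, 0]]])

```text
t: 13.3
ee_pos: [0.6145, 0.0296, 0.2031]
tool_rot: [0.419, 0.111, 0.9, -0.051]
wrist_force: [-1.2, 0.4, -1.6]
gripper_width: 0.151
finger_force: 78.5
```

Call:
servo_tool(motion=[[[-0.41, 0, 0.35, 0, 3.5, 0], [-0.43, 0, 0.33, 0, 3.5, 0], [-0.45, 0, 0.3, 0, 3.5, 0], [-0.47, 0, 0.27, 0, 3.5, 0]]])

```text
t: 13.7
ee_pos: [0.6353, 0.0243, 0.2069]
tool_rot: [0.306, 0.117, 0.944, -0.037]
wrist_force: [0.1, 0.7, -2.1]
gripper_width: 0.15
finger_force: 78.3
```

Call:
servo_tool(motion=[[[-0.61, 0, -0.56, 0, 2, 0], [-0.59, 0, -0.58, 0, 2, 0], [-0.57, 0, -0.6, 0, 2, 0], [-0.55, 0, -0.62, 0, 2, 0], [-0.53, 0, -0.64, 0, 2, 0]]])

```text
t: 14.2
ee_pos: [0.6432, 0.0222, 0.2475]
tool_rot: [0.223, 0.119, 0.967, -0.027]
wrist_force: [0.7, -0.4, -1.8]
gripper_width: 0.145
finger_force: 78.1
```

Call:
servo_tool(motion=[[[-0.74, 0, -0.49, 0, 5.2, 0], [-0.7, 0, -0.56, 0, 5.2, 0], [-0.64, 0, -0.62, 0, 5.2, 0], [-0.58, 0, -0.67, 0, 5.2, 0], [-0.52, 0, -0.72, 0, 5.2, 0]]])

```text
t: 14.7
ee_pos: [0.6652, 0.0167, 0.2865]
tool_rot: [-0.0, 0.123, 0.992, 0.0]
wrist_force: [1.8, 0.3, -0.9]
gripper_width: 0.144
finger_force: 78.1
```

Call:
servo_tool(motion=[[[0, 0, 0, 0, 0, 0], [0, 0, 0, 0, 0, 0]]])

```text
t: 14.9
ee_pos: [0.6656, 0.0166, 0.2836]
tool_rot: [0.001, 0.123, 0.992, -0.0]
wrist_force: [0.1, -0.4, -2.4]
gripper_width: 0.151
finger_force: 78.1
```

```bash
python3 - <<'E'
from workcell import *
from plan import *
s=get_state();p,R=tf(s);M=R.as_matrix()
print(s["t"],p.round(4),s["wrist_force"].round(2),s["ft_torque"].round(3),M.round(3).tolist())
c=camera("wrist");T=c["T_tool_cam"]
v,u=np.mgrid[:400,:640];x=(u-c["cx"])/c["fx"];y=(v-c["cy"])/c["fy"];th=np.hypot(x,y);k=np.tan(np.minimum(th,1.4))/np.maximum(th,1e-9)
z=c["range_z"];P=np.dstack([x*k*z,y*k*z,z]);Q=P@T[:3,:3].T+T[:3,3]
t=Q[(z>0)&(Q[...,0]>.05)&(Q[...,0]<.09)&(abs(Q[...,1])<.02)&(Q[...,2]<.07)]*1000
print("floor z(x) fit",np.polyfit(t[:,0],t[:,2],1),np.median(t[:,2]))
b=camera("side")["image"]
cv2.imwrite("pics/o5.png",np.hstack([c["image"][0:400,120:520],cv2.resize(b[130:330,200:400],(400,400))])[:,:,::-1])
tgt=np.array([.5498,-.3248,.27]);print("shift",(R.inv().apply(tgt-p)*100).round(2))
E
```

```text
14.9 [0.6656 0.0166 0.2836] [ 0.11 -0.36 -2.41] [-0.035 -0.073  0.021] [[-0.97, 0.243, 0.001], [0.243, 0.97, -0.0], [-0.002, -0.0, -1.0]]
floor z(x) fit [2.44964471e-03 2.61573472e+01] 26.341882833093994
shift [  2.93 -35.93   1.35]
```

View pics/o5.png

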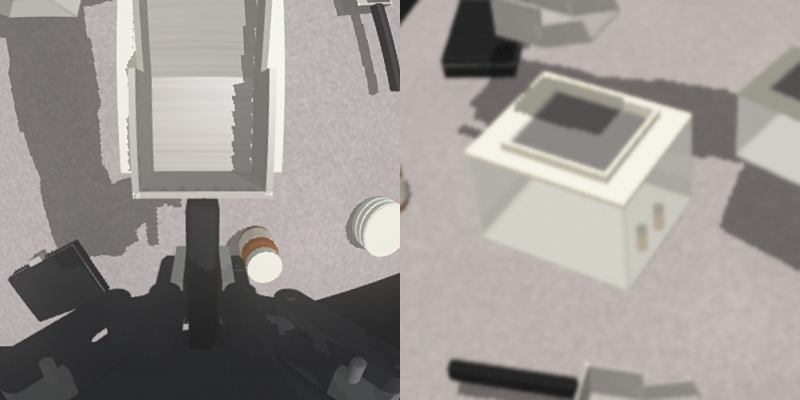

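The flap is shut, both vials are inside, and the scoop is empty and still level. I'll carry it back to its first place and set it down.

Call:
servo_tool(motion=[[[0.1, -1.2, 0.05, 0, 0, 0], [0.2, -2.3, 0.1, 0, 0, 0.2], [0.25, -3, 0.1, 0, 0, 0.2], [0.25, -3, 0.1, 0, 0, 0.2], [0.25, -3, 0.1, 0, 0, 0.2]]])

```text
t: 15.5
ee_pos: [0.6221, -0.1027, 0.2806]
tool_rot: [0.001, 0.129, 0.992, -0.0]
wrist_force: [0.5, 0.3, -2.4]
gripper_width: 0.152
finger_force: 78.1
```

Call:
servo_tool(motion=[[[0.25, -3, 0.1, 0, 0, 0.2], [0.25, -3, 0.1, 0, 0, 0.2], [0.25, -3, 0.1, 0, 0, 0.2], [0.25, -3, 0.1, 0, 0, 0.2], [0.25, -3, 0.1, 0, 0, 0.2]]])

```text
t: 16.0
ee_pos: [0.5704, -0.244, 0.2756]
tool_rot: [0.001, 0.138, 0.99, -0.0]
wrist_force: [0.4, -0.2, -2.4]
gripper_width: 0.15
finger_force: 78.1
```

Call:
servo_tool(motion=[[[0.25, -3, 0.1, 0, 0, 0.2], [0.2, -2.3, 0.1, 0, 0, 0.2], [0.18, -2.1, 0.2, 0, 0, 0], [0, -1, 0.5, 0, 0, 0], [0, 0, 1, 0, 0, 0]]])

```text
t: 16.5
ee_pos: [0.5422, -0.323, 0.2563]
tool_rot: [0.001, 0.142, 0.99, -0.001]
wrist_force: [-0.1, -0.4, -2.0]
gripper_width: 0.15
finger_force: 78.2
```

Call:
servo_tool(motion=[[[0, 0, 2, 0, 0, 0], [0, 0, 2.5, 0, 0, 0], [0, 0, 2.5, 0, 0, 0], [0, 0, 2.5, 0, 0, 0], [0, 0, 2.5, 0, 0, 0]]])

```text
t: 17.0
ee_pos: [0.5428, -0.3202, 0.1344]
tool_rot: [-0.0, 0.141, 0.99, 0.0]
wrist_force: [-0.1, 1.0, -1.4]
gripper_width: 0.147
finger_force: 78.2
```

Call:
servo_tool(motion=[[[0, 0, 2.5, 0, 0, 0], [0, 0, 2, 0, 0, 0], [0, 0, 1.5, 0, 0, 0], [0, 0, 1, 0, 0, 0], [0, 0, 0.5, 0, 0, 0]]])

```text
t: 17.5
ee_pos: [0.5426, -0.3206, 0.0598]
tool_rot: [-0.0, 0.141, 0.99, 0.0]
wrist_force: [0.3, 0.1, -1.5]
gripper_width: 0.149
finger_force: 78.1
```

Call:
servo_tool(motion=[[[0, 0, 0, 0, 0, 0], [0, 0, 0, 0, 0, 0]]])

```text
t: 17.7
ee_pos: [0.5434, -0.322, 0.0615]
tool_rot: [0.0, 0.141, 0.99, -0.0]
wrist_force: [0.7, 0.4, -1.2]
gripper_width: 0.149
finger_force: 78.1
```

Call:
servo_tool(motion=[[[0, 0, 1, 0, 0, 0], [0, 0, 1, 0, 0, 0], [0, 0, 0.7, 0, 0, 0], [0, 0, 0.4, 0, 0, 0], [0, 0, 0.1, 0, 0, 0]]])

```text
t: 18.2
ee_pos: [0.5425, -0.3216, 0.0279]
tool_rot: [-0.001, 0.141, 0.99, 0.0]
wrist_force: [-1.1, -0.2, -1.9]
gripper_width: 0.148
finger_force: 78.2
```

Call:
servo_tool(motion=[[[0, 0, 0.1, 0, 0, 0], [0, 0, 0, 0, 0, 0], [0, 0, 0, 0, 0, 0]]])

```text
t: 18.5
ee_pos: [0.5431, -0.3221, 0.0281]
tool_rot: [0.0, 0.141, 0.99, -0.0]
wrist_force: [-0.0, -0.4, -1.6]
gripper_width: 0.147
finger_force: 78.2
```

```bash
python3 -c "
from workcell import *
s=get_state();print(s['ee_pos'],s['wrist_force'],s['ft_torque'])"
```

```text
[ 0.54312739 -0.32206977  0.02807367] [-0.00964101 -0.43346077 -1.580765  ] [-0.01683374 -0.07252964  0.00876486]
```

Call:
servo_tool(motion=[[[0, 0, 0.07, 0, 0, 0], [0, 0, 0.03, 0, 0, 0], [0, 0, 0, 0, 0, 0]]])

```text
t: 18.8
ee_pos: [0.5433, -0.3222, 0.0274]
tool_rot: [0.0, 0.141, 0.99, -0.0]
wrist_force: [-0.5, 0.4, 4.3]
gripper_width: 0.151
finger_force: 79.0
```

Call:
servo_tool(motion=[[[0, 0, 0.05, 0, 0, 0], [0, 0, 0, 0, 0, 0]]])

```text
t: 19.0
ee_pos: [0.5435, -0.3222, 0.0272]
tool_rot: [0.001, 0.141, 0.99, -0.0]
wrist_force: [-1.2, 0.3, 8.2]
gripper_width: 0.148
finger_force: 79.8
```

Call:
servo_tool(motion=[[[0, 0, 0.03, 0, 0, 0], [0, 0, 0, 0, 0, 0]]])

```text
t: 19.2
ee_pos: [0.5436, -0.3222, 0.0271]
tool_rot: [0.001, 0.141, 0.99, -0.0]
wrist_force: [0.3, 1.8, 10.0]
gripper_width: 0.149
finger_force: 80.0
```

Call:
servo_tool(motion=[[[0, 0, -0.08, 0, 0, 0], [0, 0, 0, 0, 0, 0]]])

```text
t: 19.4
ee_pos: [0.5434, -0.3222, 0.0273]
tool_rot: [0.001, 0.141, 0.99, -0.0]
wrist_force: [0.5, 0.1, 5.7]
gripper_width: 0.152
finger_force: 79.1
```

Call:
servo_tool(motion=[[[0, 0, 0, 0, 0, 0], [0, 0, 0, 0, 0, 0], [0, 0, 0, 0, 0, 0], [0, 0, 0, 0, 0, 0], [0, 0, 0, 0, 0, 0]]], jaw=0.5)

```text
t: 19.9
ee_pos: [0.5429, -0.3219, 0.0266]
tool_rot: [-0.0, 0.141, 0.99, 0.0]
wrist_force: [0.9, 0.3, 1.0]
gripper_width: 0.5
finger_force: 0.0
```

Call:
servo_tool(motion=[[[0, 0, -0.5, 0, 0, 0], [0, 0, -1.5, 0, 0, 0], [0, 0, -2.5, 0, 0, 0], [0, 0, -3, 0, 0, 0], [0, 0, -3, 0, 0, 0]]])

```text
t: 20.4
ee_pos: [0.5428, -0.3218, 0.1331]
tool_rot: [-0.0, 0.141, 0.99, 0.0]
wrist_force: [-0.4, -0.6, 0.4]
gripper_width: 0.502
finger_force: 0.0
```

Call:
servo_tool(motion=[[[0, 0, -3, 0, 0, 0], [0, 0, -3, 0, 0, 0], [0, 0, -1, 0, 0, 0], [0, 0, 0, 0, 0, 0], [0, 0, 0, 0, 0, 0]]])

```text
t: 20.9
ee_pos: [0.5425, -0.3216, 0.2007]
tool_rot: [-0.001, 0.141, 0.99, 0.0]
wrist_force: [-0.2, 0.2, -0.3]
gripper_width: 0.501
finger_force: 0.0
```

```bash
python3 - <<'E'
from workcell import *
from h import *
s=get_state();print(s["t"],s["ee_pos"],s["wrist_force"])
c=camera("scene");b=camera("side")["image"]
W=cloud(c);im=c["image"];m=(im.max(2)<60)&(W[...,2]>.046)&(W[...,2]<.065)&(np.hypot(W[...,0]-.57,W[...,1]+.33)<.1)
t=W[m];print(len(t),t[:,2].min() if len(t) else 0,np.median(t[:,2]),cv2.minAreaRect((t[:,:2]*1000).astype(np.float32)))
cv2.imwrite("pics/o6.png",np.vstack([im[120:400,100:500],b[100:400,200:600]])[:,:,::-1])
E
```

```text
20.9 [ 0.54253783 -0.32161476  0.20074261] [-0.2157321   0.22739404 -0.31124827]
391 0.046010509129428945 0.05392686613065345 ((568.8694458007812, -326.1844482421875), (15.03839111328125, 121.88937377929688), 72.99494934082031)
```

View pics/o6.png

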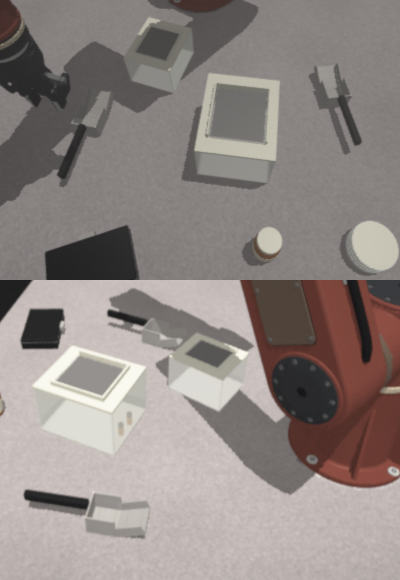

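The scoop stands upright and empty at (85,140), with its handle top at 54 mm. The flap is shut, the vials are in the bin at (125,425), and the spare scoop has not moved. I'm handing the job in.

```bash
python3 -c "
from workcell import *
print(job_done())"
```

```text
the job is handed in; nothing more can be done
None
```

Job handed in after about 21 s of robot time: both vials are in the larger bin, its flap is shut, the empty scoop is upright on the bench near where it started, and the spare scoop was not touched.

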